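# Shut the bench gas tap left open

### The job

The lesson is over and one of the two gas taps on the bench has been left open. Shut it without forcing anything: lift its yellow knob against the spring, turn it clockwise (seen from above) until its bar stands roughly across the hose nozzle, and let it drop fully home into the shut notch, feeling for the notch if it does not fall in at once. Let go of it, leave the other tap shut and do not disturb the glassware and the cap.

Things in the scene. Friction and masses are not known exactly. Their poses are not given: they have to be found in the camera images.
- open_tap: The gas tap that stands open. Fixed to the bench, 178 mm tall: a white column (base flange 60 mm across) with a steel hose nozzle that runs level from it to 82 mm from the axis, 100 mm up, and on top a yellow lift-and-turn knob whose axis is vertical. Origin: centre of the base on the bench; x points along the nozzle, z up.
- open_grip (a point): Centre of the top face of the open tap's knob bar, moving with the knob (178 mm above the bench when the knob is home). x runs along the bar, z up. The bar is 54 mm long, 14 mm thick, with flat upright sides 30 mm high; below it is a round skirt 52 mm across and 20 mm high, whose top lies 30 mm under this point.
- open_lift (a joint): Lift of the open tap's knob, m: 0 = fully home. Spring and weight pull it down with 6 N at home, 8 N at 6 mm. It must be lifted over 5.5 mm to clear its lock; a stop ends the lift at 12 mm. Let go between notches it rests 5.5 mm up, on the land of the index ring inside the skirt, and can be turned along the land until a notch comes under it and it drops.
- open_turn (a joint): Turn of the open tap's knob, rad, clockwise from above: 0 = bar along the nozzle. It starts at 0.28 to 0.48, in the flow range, locked until lifted; let go below 1.1 it can fall back there. The shut notch is near 1.57 (bar across the nozzle) but its hidden ring is not exactly set: it lies anywhere from 1.29 to 1.85, land on both sides, and the knob drops in only within about 0.03 of it. Friction 0.06 N m.
- shut_tap: The other gas tap, the same in build, already shut. Origin and axes as for the open tap.
- shut_grip (a point): Centre of the top face of the other tap's knob bar, as for the open tap.
- shut_lift (a joint): Lift of the other tap's knob, m: 0 = home, and stays so.
- shut_turn (a joint): Turn of the other tap's knob, rad, as for the open tap: it stands at about 1.57, shut, and stays so.
- open_knob: The open tap's yellow knob itself, with its steel index dog inside. Origin: on its axis at the lower rim of the skirt (128 mm above the bench when home); x along the bar, z up. Its dog and spring works stand no more than 15 N: it must not be wrenched round while locked, pressed down on the land or pulled hard against the stop.
- beaker: Glass beaker standing on the bench, 68 mm across and 92 mm high. Origin: centre of its underside.
- blue_cap: Blue plastic screw cap lying on the bench, 52 mm across and 16 mm high. Origin: centre of its underside.
- reagent: Brown glass reagent bottle with a blue cap, 52 mm across and 105 mm high. Origin: centre of its underside.

How it is judged:
By the outcome, as a careful person would: the job done as asked, in the order asked, and still so for the second after the job is handed in, with the robot touching nothing.
It also fails if it takes over 58 s, if anything falls off the work surface, if the arm or the gripper's body presses on something with over 40 N, if the wrist force passes 120 N, or if a joint passes its speed limit or range.

### The arm

A 6-joint arm with a two-finger parallel gripper is mounted at the origin on the work surface. World frame = base frame: x ahead of the robot, y to its left, z up, the work surface at z = 0. Lengths are in m, angles in degrees, forces in N, time in s.
With the tool pointing down it reaches from about 0.3 to 0.75 m from the base axis. Payload 8.5 kg.
Tool frame: the origin (TCP) lies on the centre line of the jaws, within the pads' length; the fingertips stand 14 mm ahead of it and the grasp point (between the pads) lies 5 mm behind it; z points along the fingers, x is the direction in which the jaws open and shut, and the axes are right-handed (so a half turn about z gives the same grasp; the last joint's range is limited). The gripper opens to 85 mm and grips with 20 to 120 N. Pads are 22 mm wide; open, the fingers measure 114 mm over their backs; the gripper's body (76 mm by 85 mm) begins 54 mm behind the grasp point. The pads swing forward as they close: fully open they stand 13 mm farther back than shut.
Start: joints at [-12.336, 21.807, 74.336, -0, 83.858, -12.336], TCP at [0.55, 0, 0.245] pointing down, gripper open.
Joint ranges: [-178.18, 178.18], [-50.72, 133.34], [12.68, 142.11], [-81.47, 261.47], [9.98, 163.14], [-165.26, 165.26]. Speed limits (degrees/s): [136.94, 136.94, 180, 180, 180, 180].

### API

Orientations are given as a 3x3 rotation matrix whose columns are the frame's x, y, z axes.
In Python, from rig import * gives the robot as it stands.
- The arm moves only by the shell command python3 -m crank 'ROWS' [FORCE]. ROWS is JSON, one flat list of numbers, 7 for each row, row after row: the turn, a rotation vector about the world's x, y, z in rad, then the shift along the world's x, y, z in m, then the opening in per cent of the stroke, from 0 (shut) to 100 (fully open). A call has 1 to 20 rows; each row shifts and turns the commanded pose from where the row before left it; what a row does not reach is not made up. A row lasts 1/10 s, in which the tool goes at most 50 mm and 8.59 degrees, less where a joint would pass 70% of its speed; a pose out of reach is approached as far as the arm can. A call is refused whole if a number of a shift passes 0.05 or a number of a turn 0.15, either way. A call with a gripper value outside its range is refused whole. The fingers move at their own pace and stop on an object; FORCE is the grip in N (left out, the last holds). Time passes only in rows, so rows that do not move let the fingers close. It gives the time, the measured TCP pose, the force and the opening at its end, in the units of the state.
- observe(): the state, without advancing time (a new reading comes with each control period).
- get_image(name): name is "scene" or "side" or "wrist"; returns a dict with "frame" (480x640x3 uint8, red, green, blue), "fov_y" (degrees; the focal length in pixels is half the picture's height over the tangent of half this angle, whatever the lens; pixels are square), "cx", "cy" (the principal point, pixels), "world_to_cam" (4x4, takes a point from world to camera coordinates). Camera axes: x right, y up, looking along -z (the intrinsics and any distortion apply to the point x, -y, -z); pixel columns grow to the right and rows downward; lengths in m; the calibration is good to about 2 mm. A picture is of the moment at which its call begins. There is no depth.
- close_job(): hands the job in, once; it reports no verdict.
The state is a dict: "time_s": time; "q": joint angles; "qvel": joint speeds; "joint_efforts": joint torques, N m; "position": TCP position; "tool_rot": TCP orientation; "ft_force": force on the tool from outside, world axes, zero at the start; "wrist_torque": the same for the moment, N m; "grip_width": finger opening in m.
Only numpy, scipy, OpenCV 4.12 (cv2) and the standard library are available. Lean on these libraries where they do the work, as an engineer would, in place of code of your own. Each camera call takes 0.05 s, during which the arm holds its last target. There are 200 camera calls.

## Working session

There is one attempt and no reset: what is moved stays moved. The work goes in short steps, Python scripts to look and compute and a shell command to move; the robot and the scene stay as the last step left them, time stands still between calls to the robot, and variables do not carry over. Pictures are saved under pics/ and viewed, about 8 in all and at most 12, crops included, and the job is handed in when it is done.

```bash
mkdir -p pics
python3 - <<'E'
from rig import *
import cv2,numpy as np,pickle
d={}
for n in("scene","side","wrist"):
    g=get_image(n);d[n]=g
    print(n,{k:(v if k!="frame" else v.shape) for k,v in g.items()})
pickle.dump(d,open("im0.pkl","wb"))
a=cv2.cvtColor(d["scene"]["frame"],4);cv2.imwrite("pics/scene0.png",a)
cv2.imwrite("pics/two0.png",cv2.resize(np.vstack([cv2.cvtColor(d[n]["frame"],4) for n in("side","wrist")]),None,fx=.62,fy=.62))
s=observe();print(s)
E
```

```text
scene {'frame': (480, 640, 3), 'fov_y': 47.00715960689148, 'cx': 319.4114027113976, 'cy': 231.0539047722357, 'world_to_cam': array([[ 0.63503988,  0.7723542 , -0.01390484, -0.34579114],
       [-0.41774434,  0.35850479,  0.83484369,  0.11617805],
       [ 0.64977998, -0.52435036,  0.55031143, -1.20098966],
       [ 0.        ,  0.        ,  0.        ,  1.        ]])}
side {'frame': (480, 640, 3), 'fov_y': 44.54184771568766, 'cx': 322.5513537993175, 'cy': 238.9429422522742, 'world_to_cam': array([[ 0.95970402, -0.28073057,  0.01259124, -0.52425108],
       [ 0.1382458 ,  0.5106671 ,  0.84859131, -0.19448099],
       [-0.24465545, -0.81265581,  0.52889909, -0.74541926],
       [ 0.        ,  0.        ,  0.        ,  1.        ]])}
wrist {'frame': (480, 640, 3), 'fov_y': 63.3366310244937, 'cx': 322.9188616653718, 'cy': 251.22989586237162, 'world_to_cam': array([[ 9.99999568e-01, -8.41175429e-04, -3.95360475e-04,
        -5.49107755e-01],
       [ 6.83704963e-04,  9.53883092e-01, -3.00177580e-01,
         4.00449316e-02],
       [ 6.29629677e-04,  3.00177180e-01,  9.53883255e-01,
     
[... 206 characters left out ...]
       8.38569796e+01, -1.23373633e+01]), 'qvel': array([ 0.00293277, -0.05490783, -0.21330581,  0.04736003,  0.06082597,
        0.00930359]), 'joint_efforts': array([ 1.94521621e-03, -4.48624384e+01, -2.31344014e+01, -1.86937300e-04,
        3.77541786e-03, -1.65174959e-05]), 'position': array([5.49809478e-01, 4.45456725e-05, 2.44879790e-01]), 'tool_rot': array([[ 9.99999486e-01,  3.78615252e-05, -1.01328158e-03],
       [ 3.80844529e-05, -9.99999975e-01,  2.19987323e-04],
       [-1.01327323e-03, -2.20025800e-04, -9.99999462e-01]]), 'ft_force': array([ 0.67747791,  0.33762274, -0.28003647]), 'wrist_torque': array([-0.00607684, -0.01701317, -0.04597269]), 'grip_width': 0.08510664738255842}
```

View pics/scene0.png

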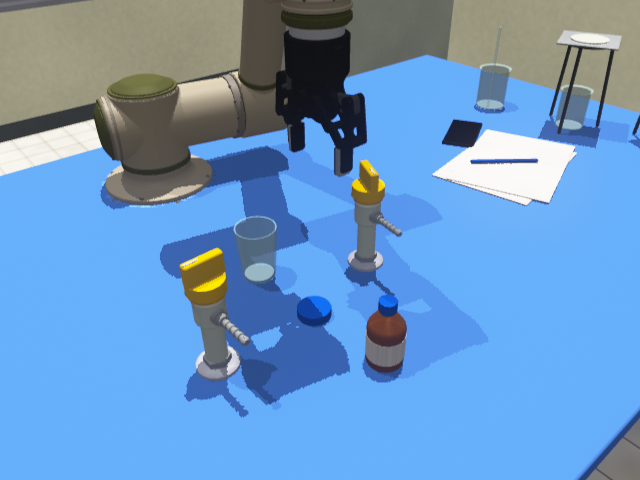

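View pics/two0.png

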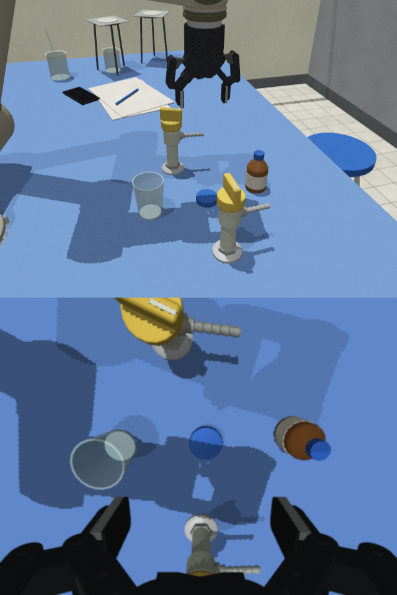

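The +y tap (scene knob at ~(370,180)) has its bar along the nozzle, so it is the open one. The near tap (~(205,280)) has its bar across, so it is shut. The beaker is at (256,250), the cap at (314,310) and the bottle at (386,335). Next I'll crop closer to measure.

```bash
cat > h.py <<'E'
import numpy as np
def ray(g,u,v):
    f=240/np.tan(np.radians(g["fov_y"]/2));M=g["world_to_cam"];R=M[:3,:3]
    d=np.array([(u-g["cx"])/f,-(v-g["cy"])/f,-1]);return -R.T@M[:3,3],R.T@d
def onz(g,u,v,z):
    c,d=ray(g,u,v);return c+d*(z-c[2])/d[2]
def proj(g,p):
    f=240/np.tan(np.radians(g["fov_y"]/2));M=g["world_to_cam"];q=M[:3,:3]@np.array(p)+M[:3,3]
    return g["cx"]-f*q[0]/q[2],g["cy"]+f*q[1]/q[2]
E
python3 - <<'E'
import cv2,numpy as np,pickle
d=pickle.load(open("im0.pkl","rb"))
f=lambda n,x,y,w,h,k:cv2.resize(cv2.cvtColor(d[n]["frame"],4)[y:y+h,x:x+w],None,fx=k,fy=k,interpolation=cv2.INTER_CUBIC)
a=f("scene",335,150,80,120,5);b=f("side",250,160,80,120,5)
cv2.imwrite("pics/c1.png",np.hstack([a,b]))
E
```

```text
(no output)
```

View pics/c1.png

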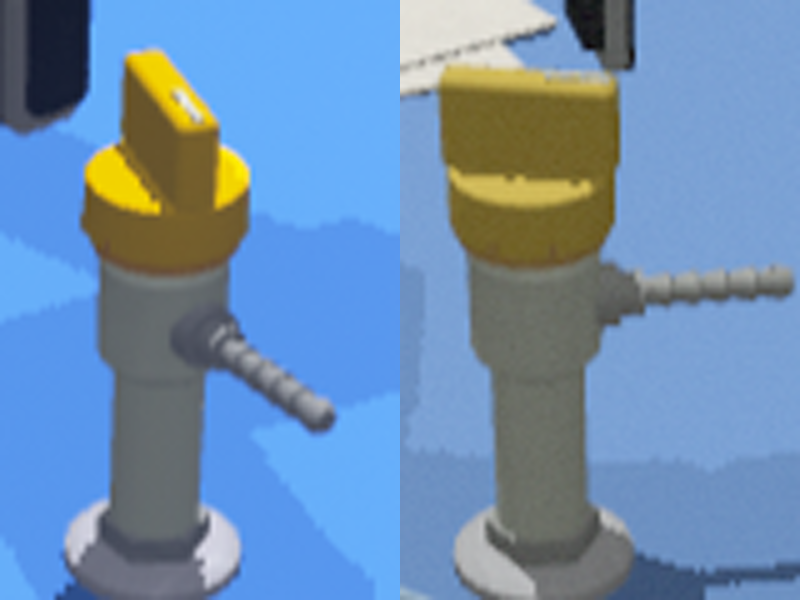

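The crop shows the bar's top-face corners in the scene view (crop pixels (125,60), (157,50), (217,127), (178,133)). The nozzle tip is at (322,418) in the scene half and (785,280) in the side half.

Run:
```python
import numpy as np,pickle
from h import *
d=pickle.load(open("im0.pkl","rb"));S=d["scene"];D=d["side"]
s=lambda x,y,z:onz(S,335+x/5,150+y/5,z)
t=lambda x,y,z:onz(D,250+(x-400)/5,160+y/5,z)
c=np.array([s(*p,.178) for p in((125,60),(157,50),(217,127),(178,133))])
c2=np.array([t(*p,.178) for p in((443,80),(446,66),(618,76),(614,90))])
for c in(c,c2):
    print(c.round(4)); v=c[2:].mean(0)-c[:2].mean(0);print("ctr",c.mean(0).round(4),"len",np.linalg.norm(v),"ang",np.degrees(np.arctan2(v[1],v[0])))
ns,nt=s(322,416,.1),t(785,280,.1);print("noz",ns,nt)
print("skirt ctr", s(167,178,.148), t(532,178,.148))
# other tap, bottle rough at bases
for n,u,v in(("shut",218,362),("beaker",259,272),("cap",314,316),("bottle",386,360)):print(n,onz(S,u,v,0))
print("wrist cap/bot", onz(d["wrist"],333,(443-297)/.62,0.016))
```

```text
[[0.4896 0.1296 0.178 ]
 [0.491  0.1418 0.178 ]
 [0.5399 0.1198 0.178 ]
 [0.5351 0.1085 0.178 ]]
ctr [0.5139 0.1249 0.178 ] len 0.051890979116392046 ang -24.548211447193488
[[0.4844 0.1397 0.178 ]
 [0.4871 0.149  0.178 ]
 [0.536  0.1289 0.178 ]
 [0.5325 0.1199 0.178 ]]
ctr [0.51   0.1344 0.178 ] len 0.05245922427071827 ang -22.377738644601717
noz [0.58893831 0.12035982 0.1       ] [0.58957438 0.12712758 0.1       ]
skirt ctr [0.51388138 0.12572682 0.148     ] [0.50804143 0.12693034 0.148     ]
shut [ 0.54822492 -0.1814044   0.        ]
beaker [ 0.41836821 -0.02603174  0.        ]
cap [ 0.56103426 -0.02403847  0.        ]
bottle [ 0.69258692 -0.00482027  0.        ]
wrist cap/bot [ 0.55870438 -0.02161343  0.016     ]
```

```bash
python3 -m crank '[0,0,0.145,-0.005,0.016,0,100, 0,0,0.145,-0.005,0.016,0,100, 0,0,0.145,-0.005,0.016,0,100, 0,0,0.145,-0.005,0.016,0,100, 0,0,0.145,-0.005,0.016,0,100, 0,0,0.145,-0.005,0.016,0,100, 0,0,0.145,-0.005,0.016,0,100, 0,0,0.145,-0.004,0.016,0,100, 0,0,0,0,0,0,100, 0,0,0,0,0,0,100]'
python3 - <<'E'
from rig import *
import cv2,pickle
g=get_image("wrist");pickle.dump(g,open("im1.pkl","wb"))
cv2.imwrite("pics/w1.png",cv2.cvtColor(g["frame"],4))
E
```

```text
time_s: 1.15
position: [0.511, 0.1279, 0.2452]
tool_rot: [[0.402, 0.916, -0.0], [0.916, -0.402, -0.0], [-0.0, -0.0, -1.0]]
ft_force: [-0.4, 0.1, -0.6]
grip_width: 0.0856
```

View pics/w1.png

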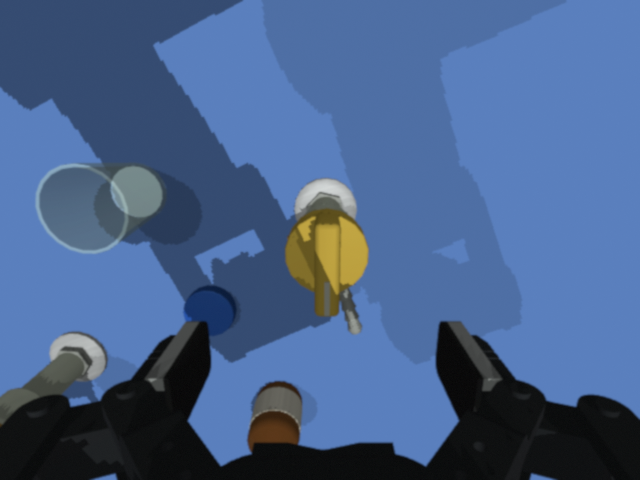

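The wrist view shows the bar running almost straight down the picture (column ~327, rows 222–290, then its end face), with the skirt circle centred near (327,252). The nozzle tip is at (355,328).

Run:
```python
import numpy as np,pickle,cv2
from h import *
g=pickle.load(open("im1.pkl","rb"))
h=cv2.cvtColor(g["frame"],cv2.COLOR_RGB2HSV)
m=cv2.inRange(h,(18,120,60),(35,255,255));m[330:]=0
ct=max(cv2.findContours(m,0,1)[0],key=cv2.contourArea);print(cv2.boundingRect(ct))
for u,v in((316,222),(341,222),(338,289),(315,289)):print((u,v),onz(g,u,v,.178).round(4))
print("skirt",onz(g,327,252,.148).round(4),"L/R",onz(g,285,252,.148).round(4),onz(g,369,252,.148).round(4))
print("base",onz(g,325,208,.004).round(4),"noz",onz(g,355,328,.1).round(4))
cv2.imwrite("pics/w1c.png",cv2.resize(cv2.cvtColor(g["frame"],4)[200:340,270:390],None,fx=4.2,fy=4.2,interpolation=cv2.INTER_CUBIC))
print("tcp px",proj(g,(.511,.128,.178)))
```

```text
(286, 209, 82, 107)
(316, 222) [0.481  0.1355 0.178 ]
(341, 222) [0.4862 0.1474 0.178 ]
(338, 289) [0.5201 0.1313 0.178 ]
(315, 289) [0.515  0.1197 0.178 ]
skirt [0.507  0.1307 0.148 ] L/R [0.4967 0.1072 0.148 ] [0.5173 0.1542 0.148 ]
base [0.5078 0.1296 0.004 ] noz [0.5877 0.1201 0.1   ]
tcp px (np.float64(325.90459437540375), np.float64(277.0543951044026))
```

View pics/w1c.png

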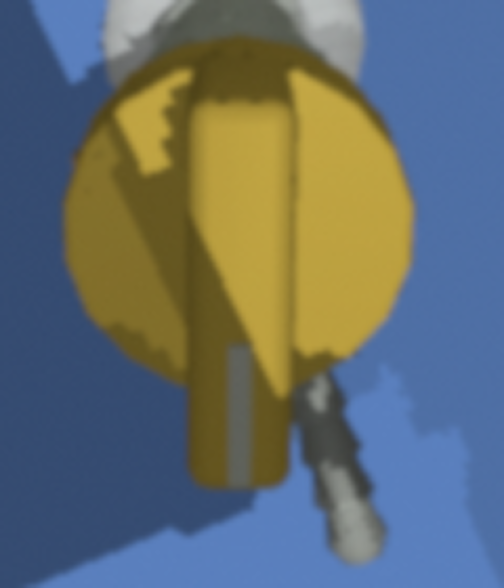

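The bar's long edges are vertical in the crop (x 189–290, y 100–487), so the jaws are already square to it. Only the centre still needs computing.

Run:
```python
import numpy as np,pickle
from h import *
g=pickle.load(open("im1.pkl","rb"))
p=[onz(g,270+x/4.2,200+y/4.2,.178) for x,y in((189,100),(293,100),(288,487),(190,487))]
p=np.array(p);print(p.round(4),p.mean(0).round(4));v=p[2:].mean(0)-p[:2].mean(0);print(np.linalg.norm(v),np.degrees(np.arctan2(v[1],v[0])))
v=p.mean(0)-[.511,.1279,0.178];print("err along tool x",v[0]*.402+v[1]*.916,"tool y",v[0]*.916-v[1]*.402)
```

```text
[[0.4816 0.1347 0.178 ]
 [0.4868 0.1464 0.178 ]
 [0.5352 0.1252 0.178 ]
 [0.5299 0.1132 0.178 ]] [0.5084 0.1299 0.178 ]
0.0528448796916884 -23.81316371563431
err along tool x 0.0007481131401709173 tool y -0.003172902875428616
```

```bash
python3 -m crank '[0,0,0,-0.001,0.001,-0.02,100, 0,0,0,-0.001,0.0005,-0.02,100, 0,0,0,0,0,-0.02,60, 0,0,0,0,0,-0.017,60, 0,0,0,0,0,0,40, 0,0,0,0,0,0,30]' 25
python3 -m crank '[0,0,0,0,0,0,15, 0,0,0,0,0,0,5, 0,0,0,0,0,0,0, 0,0,0,0,0,0,0, 0,0,0,0,0,0,0]' 25
python3 -c "
from rig import *
s=observe();print(s['ft_force'],s['wrist_torque'],s['position'],s['grip_width'])"
```

```text
time_s: 1.8
position: [0.5094, 0.129, 0.1687]
tool_rot: [[0.401, 0.916, 0.0], [0.916, -0.401, -0.0], [0.0, 0.0, -1.0]]
ft_force: [0.3, 0.2, 0.0]
grip_width: 0.0282
time_s: 2.3
position: [0.5099, 0.13, 0.1695]
tool_rot: [[0.4, 0.917, 0.004], [0.917, -0.4, 0.001], [0.003, 0.003, -1.0]]
ft_force: [3.2, 4.0, 0.3]
grip_width: 0.0132
[3.16271156 4.00448699 0.27037766] [ 0.74140771 -0.3666904  -0.0165863 ] [0.50989419 0.13004066 0.16954472] 0.013194818557467947
```

```bash
python3 -m crank '[0,0,0,0.0005,0.001,0,0, 0,0,0,0,0,0.002,0, 0,0,0,0,0,0.002,0, 0,0,0,0,0,0.002,0, 0,0,0,0,0,0,0]' 30
python3 -m crank '[0,0,0,0,0,0.0015,0, 0,0,0,0,0,0.0015,0, 0,0,0,0,0,0,0]'
python3 -c "
from rig import *
s=observe();print(s['ft_force'],s['wrist_torque'],s['position'],s['grip_width'])"
```

```text
time_s: 2.8
position: [0.5099, 0.1303, 0.1741]
tool_rot: [[0.4, 0.917, 0.0], [0.917, -0.4, -0.0], [-0.0, 0.001, -1.0]]
ft_force: [5.6, -0.7, -8.0]
grip_width: 0.0133
time_s: 3.1
position: [0.5098, 0.1303, 0.1769]
tool_rot: [[0.4, 0.917, 0.0], [0.917, -0.4, -0.0], [-0.0, 0.0, -1.0]]
ft_force: [6.0, -0.3, -8.2]
grip_width: 0.0136
[ 5.99625047 -0.26805001 -8.22892737] [-0.17966166 -1.0537763  -0.07994004] [0.50984688 0.13025526 0.17693293] 0.013631150435534974
```

```bash
cat > o.py <<'E'
from rig import *
import numpy as np
s=observe();R=s['tool_rot'];print('F',s['ft_force'].round(1),'T',s['wrist_torque'].round(2),'P',s['position'].round(4),'yaw',np.degrees(np.arctan2(R[1,0],R[0,0])).round(2),'w',round(s['grip_width'],4),'tilt',R[:2,2].round(4))
E
python3 -m crank '[0,0,0,0.001,0,0.001,0, 0,0,0,0,0,0,0, 0,0,-0.03,0,0,0,0, 0,0,-0.03,0,0,0,0, 0,0,0,0,0,0,0]'; python3 o.py
```

```text
time_s: 3.6
position: [0.5101, 0.1303, 0.178]
tool_rot: [[0.455, 0.891, -0.001], [0.891, -0.455, -0.001], [-0.001, -0.001, -1.0]]
ft_force: [-0.2, -2.4, -9.4]
grip_width: 0.0133
F [-0.2 -2.4 -9.4] T [-0.57 -0.14 -0.  ] P [0.5101 0.1303 0.178 ] yaw 62.94 w 0.0133 tilt [-0.0013 -0.0005]
```

```bash
python3 -m crank '[0,0,-0.07,0,0,0,0, 0,0,-0.07,0,0,0,0, 0,0,-0.07,0,0,0,0, 0,0,-0.07,0,0,0,0, 0,0,0,0,0,0,0]'; python3 o.py
```

```text
time_s: 4.1
position: [0.5099, 0.1301, 0.178]
tool_rot: [[0.683, 0.731, -0.002], [0.731, -0.683, -0.001], [-0.002, -0.001, -1.0]]
ft_force: [-0.9, -4.5, -8.8]
grip_width: 0.0132
F [-0.9 -4.5 -8.8] T [-0.93  0.23 -0.09] P [0.5099 0.1301 0.178 ] yaw 46.94 w 0.0132 tilt [-0.0018 -0.0008]
```

```bash
python3 -m crank '[0,0,-0.07,0,-0.0007,0,0, 0,0,-0.07,0,0,0,0, 0,0,-0.07,0,0,0,0, 0,0,-0.07,0,0,0,0, 0,0,0,0,0,0,0]'; python3 o.py;  python3 -m crank '[0,0,-0.07,0,0,0,0, 0,0,-0.07,0,0,0,0, 0,0,-0.06,0,0,0,0, 0,0,-0.06,0,0,0,0, 0,0,0,0,0,0,0]'; python3 o.py
```

```text
time_s: 4.6
position: [0.5097, 0.1299, 0.178]
tool_rot: [[0.857, 0.515, -0.002], [0.515, -0.857, 0.0], [-0.002, -0.001, -1.0]]
ft_force: [-3.2, -2.1, -9.4]
grip_width: 0.0131
F [-3.2 -2.1 -9.4] T [-0.47  0.52 -0.04] P [0.5097 0.1299 0.178 ] yaw 31.0 w 0.0131 tilt [-0.0023  0.0001]
time_s: 5.1
position: [0.5095, 0.1298, 0.1779]
tool_rot: [[0.96, 0.279, -0.003], [0.279, -0.96, -0.0], [-0.003, -0.001, -1.0]]
ft_force: [-4.8, -1.7, -10.3]
grip_width: 0.0136
F [ -4.8  -1.7 -10.3] T [-0.51  0.93 -0.1 ] P [0.5095 0.1298 0.1779] yaw 16.17 w 0.0136 tilt [-0.0029 -0.0001]
```

```bash
python3 -m crank '[0,0,0,-0.0008,-0.0003,-0.001,0, 0,0,0,0,0,-0.001,0, 0,0,0,0,0,0,0]'; python3 o.py;  python3 -m crank '[0,0,0,0,0,-0.0003,0, 0,0,0,0,0,-0.0002,0, 0,0,0,0,0,0,0]'; python3 o.py
```

```text
time_s: 5.4
position: [0.5094, 0.1297, 0.1762]
tool_rot: [[0.961, 0.278, -0.001], [0.278, -0.961, 0.0], [-0.001, -0.001, -1.0]]
ft_force: [-3.6, -0.1, -9.2]
grip_width: 0.0135
F [-3.6 -0.1 -9.2] T [-0.03  0.8   0.03] P [0.5094 0.1297 0.1762] yaw 16.12 w 0.0135 tilt [-0.0007  0.0005]
time_s: 5.7
position: [0.5094, 0.1297, 0.1757]
tool_rot: [[0.961, 0.277, -0.001], [0.277, -0.961, 0.0], [-0.001, -0.001, -1.0]]
ft_force: [-4.5, 1.5, -9.1]
grip_width: 0.0131
F [-4.5  1.5 -9.1] T [0.15 1.   0.  ] P [0.5094 0.1297 0.1757] yaw 16.07 w 0.0131 tilt [-0.0007  0.0004]
```

```bash
cat > ck.py <<'E'
import sys,subprocess
from rig import *
exec(open('o.py').read())
lo,hi=float(sys.argv[1]),float(sys.argv[2])
sys.exit(not lo<s['ft_force'][2]<hi)
E
python3 -m crank '[0,0,0,0,0,-0.0003,0, 0,0,0,0,0,0,0]' >/dev/null; python3 ck.py -20 -7 &&  python3 -m crank '[0,0,0,0,0,-0.0003,0, 0,0,0,0,0,0,0]' >/dev/null && python3 ck.py -20 -7 &&  python3 -m crank '[0,0,0,0,0,-0.0003,0, 0,0,0,0,0,0,0]' >/dev/null && python3 ck.py -20 -7 &&  python3 -m crank '[0,0,0,0,0,-0.0003,0, 0,0,0,0,0,0,0]' >/dev/null && python3 ck.py -20 -7
```

```text
F [-5.3  1.2 -9.5] T [0.11 1.06 0.05] P [0.5094 0.1297 0.1754] yaw 16.06 w 0.0131 tilt [-0.0007  0.0004]
F [-5.6  0.2 -8.6] T [0.15 1.07 0.1 ] P [0.5094 0.1297 0.1752] yaw 16.06 w 0.0133 tilt [-0.0007  0.0004]
F [-5.2  0.5 -6.9] T [0.13 1.18 0.05] P [0.5095 0.1297 0.1751] yaw 16.06 w 0.0135 tilt [-0.0004  0.0003]
```

```bash
python3 -m crank '[0,0,0,-0.0005,0,-0.0003,0, 0,0,0,0,0,0,0]' >/dev/null; python3 ck.py -20 -3 &&  python3 -m crank '[0,0,0,0,0,-0.0003,0, 0,0,0,0,0,0,0]' >/dev/null && python3 ck.py -20 -3 &&  python3 -m crank '[0,0,0,0,0,-0.0003,0, 0,0,0,0,0,0,0]' >/dev/null && python3 ck.py -20 -3 &&  python3 -m crank '[0,0,0,0,0,-0.0003,0, 0,0,0,0,0,0,0]' >/dev/null && python3 ck.py -20 -3
```

```text
F [-5.3  1.4 -3.8] T [0.25 0.94 0.05] P [0.5093 0.1297 0.175 ] yaw 16.06 w 0.0135 tilt [0.0009 0.0004]
F [-4.9  2.2 -2.4] T [0.23 1.08 0.08] P [0.5094 0.1297 0.1749] yaw 16.06 w 0.0134 tilt [0.001  0.0004]
```

```bash
python3 -m crank '[0,0,-0.02,0,0,0,0, 0,0,0,0,0,0,0]' >/dev/null; python3 ck.py -4.8 2 && python3 -m crank '[0,0,-0.02,0,0,0,0, 0,0,0,0,0,0,0]' >/dev/null; python3 ck.py -4.8 2 && python3 -m crank '[0,0,-0.02,0,0,0,0, 0,0,0,0,0,0,0]' >/dev/null && python3 ck.py -4.8 2 && python3 -m crank '[0,0,-0.02,0,0,0,0, 0,0,0,0,0,0,0]' >/dev/null && python3 ck.py -4.8 2 && python3 -m crank '[0,0,-0.02,0,0,0,0, 0,0,0,0,0,0,0]' >/dev/null && python3 ck.py -4.8 2 && python3 -m crank '[0,0,-0.02,0,0,0,0, 0,0,0,0,0,0,0]' >/dev/null && python3 ck.py -4.8 2
```

```text
F [-5.7  2.2 -2.8] T [0.24 1.11 0.05] P [0.5094 0.1297 0.1749] yaw 14.89 w 0.0133 tilt [0.001  0.0004]
F [-5.7  2.4 -2.4] T [0.26 1.09 0.07] P [0.5093 0.1297 0.1749] yaw 13.74 w 0.0132 tilt [0.0009 0.0004]
F [-5.2  2.  -1.7] T [0.2  1.12 0.1 ] P [0.5093 0.1297 0.1749] yaw 12.59 w 0.0131 tilt [0.001  0.0004]
F [-6.3  2.5 -2.4] T [0.24 1.17 0.13] P [0.5093 0.1297 0.1749] yaw 11.45 w 0.0133 tilt [0.0009 0.0004]
F [-5.5  2.1 -1.5] T [0.21 1.15 0.02] P [0.5093 0.1297 0.1749] yaw 10.3 w 0.0137 tilt [0.0008 0.0004]
F [-5.8  1.9 -1.7] T [0.22 1.18 0.08] P [0.5093 0.1297 0.1749] yaw 9.16 w 0.0138 tilt [0.0008 0.0003]
```

```bash
C="python3 ck.py -4.8 2"
python3 -m crank '[0,0,-0.02,0,0,0,0, 0,0,0,0,0,0,0]' >/dev/null; $C && python3 -m crank '[0,0,-0.02,0,0,0,0, 0,0,0,0,0,0,0]' >/dev/null; $C && python3 -m crank '[0,0,-0.02,0,0,0,0, 0,0,0,0,0,0,0]' >/dev/null && $C && python3 -m crank '[0,0,-0.02,0,0,0,0, 0,0,0,0,0,0,0]' >/dev/null && $C && python3 -m crank '[0,0,-0.02,0,0,0,0, 0,0,0,0,0,0,0]' >/dev/null && $C && python3 -m crank '[0,0,-0.02,0,0,0,0, 0,0,0,0,0,0,0]' >/dev/null && $C && python3 -m crank '[0,0,-0.02,0,0,0,0, 0,0,0,0,0,0,0]' >/dev/null && $C && python3 -m crank '[0,0,-0.02,0,0,0,0, 0,0,0,0,0,0,0]' >/dev/null && $C && python3 -m crank '[0,0,-0.02,0,0,0,0, 0,0,0,0,0,0,0]' >/dev/null && $C && python3 -m crank '[0,0,-0.02,0,0,0,0, 0,0,0,0,0,0,0]' >/dev/null && $C
```

```text
F [-5.2  1.5 -1.8] T [0.2  1.26 0.04] P [0.5092 0.1297 0.1749] yaw 8.01 w 0.0136 tilt [0.0008 0.0003]
F [-5.4  2.1 -2.1] T [0.26 1.25 0.05] P [0.5093 0.1297 0.1749] yaw 6.87 w 0.0137 tilt [0.0007 0.0003]
F [-6.   2.3 -1.7] T [0.19 1.27 0.11] P [0.5092 0.1297 0.1749] yaw 5.72 w 0.0133 tilt [0.0007 0.0004]
F [-5.8  2.2 -2. ] T [0.2  1.25 0.01] P [0.5092 0.1297 0.1749] yaw 4.57 w 0.0133 tilt [0.0006 0.0004]
F [-6.   2.  -1.4] T [0.16 1.24 0.1 ] P [0.5092 0.1297 0.1749] yaw 3.43 w 0.0132 tilt [0.0005 0.0004]
F [-6.7  1.9 -1.8] T [0.2  1.24 0.01] P [0.5092 0.1297 0.1749] yaw 2.28 w 0.0135 tilt [0.0005 0.0003]
F [-6.2  1.4 -1.5] T [0.17 1.32 0.08] P [0.5091 0.1297 0.1749] yaw 1.14 w 0.0135 tilt [0.0005 0.0004]
F [-6.6  1.5 -0.4] T [0.27 1.34 0.08] P [0.5091 0.1297 0.1749] yaw -0.01 w 0.0138 tilt [0.0004 0.0004]
F [-6.4  1.8 -1.2] T [0.24 1.31 0.1 ] P [0.5091 0.1297 0.1749] yaw -1.16 w 0.0137 tilt [0.0003 0.0004]
F [-6.6  1.8 -2.6] T [0.21 1.38 0.08] P [0.5091 0.1297 0.1749] yaw -2.3 w 0.0135 tilt [0.0003 0.0004]
```

```bash
C="python3 ck.py -4.8 2"
python3 -m crank '[0,0,-0.02,-0.0007,0,0,0, 0,0,0,0,0,0,0]' >/dev/null; $C && python3 -m crank '[0,0,-0.02,0,0,0,0, 0,0,0,0,0,0,0]' >/dev/null; $C && python3 -m crank '[0,0,-0.02,0,0,0,0, 0,0,0,0,0,0,0]' >/dev/null && $C && python3 -m crank '[0,0,-0.02,0,0,0,0, 0,0,0,0,0,0,0]' >/dev/null && $C && python3 -m crank '[0,0,-0.02,0,0,0,0, 0,0,0,0,0,0,0]' >/dev/null && $C && python3 -m crank '[0,0,-0.02,0,0,0,0, 0,0,0,0,0,0,0]' >/dev/null && $C && python3 -m crank '[0,0,-0.02,0,0,0,0, 0,0,0,0,0,0,0]' >/dev/null && $C && python3 -m crank '[0,0,-0.02,0,0,0,0, 0,0,0,0,0,0,0]' >/dev/null && $C && python3 -m crank '[0,0,-0.02,0,0,0,0, 0,0,0,0,0,0,0]' >/dev/null && $C && python3 -m crank '[0,0,-0.02,0,0,0,0, 0,0,0,0,0,0,0]' >/dev/null && $C
```

```text
F [-3.1  2.9 -2.3] T [0.36 0.86 0.09] P [0.5089 0.1297 0.1749] yaw -3.45 w 0.0134 tilt [0.0018 0.0005]
F [-3.2  3.3 -0.3] T [0.54 0.74 0.08] P [0.5089 0.1297 0.1748] yaw -4.62 w 0.0132 tilt [0.0015 0.0005]
F [-3.8  3.4  0.5] T [0.62 0.8  0.04] P [0.5089 0.1297 0.1748] yaw -5.78 w 0.0136 tilt [0.0014 0.0005]
F [-3.   3.1  0.7] T [0.6  0.77 0.11] P [0.5088 0.1297 0.1748] yaw -6.92 w 0.0135 tilt [0.0013 0.0005]
F [-3.1  4.5 -0.4] T [0.6  0.76 0.09] P [0.5088 0.1297 0.1747] yaw -8.07 w 0.0133 tilt [0.0013 0.0005]
F [-2.3  4.1  0.5] T [0.56 0.73 0.05] P [0.5088 0.1297 0.1747] yaw -9.22 w 0.0131 tilt [0.0012 0.0005]
F [-3.7  4.2 -0.1] T [0.62 0.76 0.03] P [0.5088 0.1297 0.1747] yaw -10.36 w 0.0134 tilt [0.0011 0.0005]
F [-3.5  4.2  0.1] T [0.66 0.73 0.07] P [0.5087 0.1297 0.1746] yaw -11.51 w 0.0135 tilt [0.001  0.0006]
F [-3.4  4.9 -1.3] T [0.65 0.71 0.08] P [0.5087 0.1297 0.1745] yaw -12.66 w 0.0137 tilt [0.0008 0.0006]
F [-3.7  3.5 -1.2] T [0.68 0.69 0.02] P [0.5087 0.1297 0.1744] yaw -13.81 w 0.0137 tilt [0.0007 0.0006]
```

```bash
C="python3 ck.py -4.8 2.5"
python3 -m crank '[0,0,-0.02,0,0,0,0, 0,0,0,0,0,0,0]' >/dev/null; $C && python3 -m crank '[0,0,-0.02,0,0,0,0, 0,0,0,0,0,0,0]' >/dev/null; $C && python3 -m crank '[0,0,-0.02,0,0,0,0, 0,0,0,0,0,0,0]' >/dev/null && $C && python3 -m crank '[0,0,-0.02,0,0,0,0, 0,0,0,0,0,0,0]' >/dev/null && $C && python3 -m crank '[0,0,-0.02,0,0,0,0, 0,0,0,0,0,0,0]' >/dev/null && $C && python3 -m crank '[0,0,-0.02,0,0,0,0, 0,0,0,0,0,0,0]' >/dev/null && $C && python3 -m crank '[0,0,-0.02,0,0,0,0, 0,0,0,0,0,0,0]' >/dev/null && $C && python3 -m crank '[0,0,-0.02,0,0,0,0, 0,0,0,0,0,0,0]' >/dev/null && $C
```

```text
F [-1.3  4.2 -7.8] T [ 0.75  0.29 -0.02] P [0.5086 0.1297 0.1739] yaw -14.96 w 0.0135 tilt [0.     0.0005]
F [-1.3  4.2 -7.8] T [ 0.75  0.29 -0.02] P [0.5086 0.1297 0.1739] yaw -14.96 w 0.0135 tilt [0.     0.0005]
```

The notch is found: the support vanished (fz −2 → −7.8) and the knob sank. I'll centre a little and follow it down.

```bash
C="python3 ck.py -15 -3.5"
python3 -m crank '[0,0,-0.015,0,0,0,0, 0,0,0,0,0,-0.0005,0, 0,0,0,0,0,0,0]' >/dev/null; $C && python3 -m crank '[0,0,0,0,0,-0.001,0, 0,0,0,0,0,0,0]' >/dev/null && $C && python3 -m crank '[0,0,0,0,0,-0.001,0, 0,0,0,0,0,0,0]' >/dev/null && $C && python3 -m crank '[0,0,0,0,0,-0.001,0, 0,0,0,0,0,0,0]' >/dev/null && $C
```

```text
F [-1.5  5.3 -7.6] T [ 0.93  0.13 -0.02] P [0.5086 0.1296 0.1736] yaw -15.76 w 0.0138 tilt [0.0001 0.0004]
F [-1.2  5.8 -7. ] T [ 0.92  0.23 -0.04] P [0.5086 0.1296 0.1727] yaw -15.76 w 0.0131 tilt [0.0002 0.0004]
F [-1.2  4.9 -6.9] T [ 0.83  0.27 -0.07] P [0.5086 0.1296 0.1718] yaw -15.76 w 0.0133 tilt [0.0003 0.0004]
F [-0.6  5.2 -5.8] T [ 0.89  0.37 -0.03] P [0.5086 0.1297 0.1709] yaw -15.76 w 0.0134 tilt [0.0004 0.0004]
```

```bash
C="python3 ck.py -15 -2.5"
python3 -m crank '[0,0,0,0,0,-0.0007,0, 0,0,0,0,0,0,0]' >/dev/null; $C && python3 -m crank '[0,0,0,0,0,-0.0005,0, 0,0,0,0,0,0,0]' >/dev/null && $C && python3 -m crank '[0,0,0,0,0,-0.0005,0, 0,0,0,0,0,0,0]' >/dev/null && $C && python3 -m crank '[0,0,0,0,0,-0.0005,0, 0,0,0,0,0,0,0]' >/dev/null && $C
```

```text
F [-1.4  4.7 -4.7] T [ 0.85  0.38 -0.04] P [0.5086 0.1296 0.1702] yaw -15.76 w 0.0132 tilt [0.0004 0.0004]
F [-2.3  5.6 -5. ] T [ 0.9   0.39 -0.1 ] P [0.5086 0.1297 0.1697] yaw -15.76 w 0.0131 tilt [0.0004 0.0004]
F [-2.5  5.8 -1. ] T [ 0.92  0.54 -0.05] P [0.5087 0.1297 0.1697] yaw -15.76 w 0.0131 tilt [0.0009 0.0004]
```

Home height is reached (0.1697, load gone). Now I'll release and rise.

```bash
python3 -m crank '[0,0,0,0,0.0008,0,0, 0,0,0,0,0,0,10, 0,0,0,0,0,0,25, 0,0,0,0,0,0,45, 0,0,0,0,0,0,60, 0,0,0,0,0,0,60]'; python3 o.py
python3 -m crank '[0,0,0,0,0,0.01,60, 0,0,0,0,0,0.02,60, 0,0,0,0,0,0.04,60, 0,0,0,0,0,0.04,60, 0,0,0,-0.03,0,0.02,60, 0,0,0,-0.04,0,0,60, 0,0,0,-0.04,0,0,60, 0,0,0,0,0,0,60]'
python3 - <<'E'
from rig import *
import cv2,pickle,numpy as np
d={n:get_image(n) for n in("scene","side","wrist")};pickle.dump(d,open("im2.pkl","wb"))
f=lambda n,x,y,w,h,k:cv2.resize(cv2.cvtColor(d[n]["frame"],4)[y:y+h,x:x+w],None,fx=k,fy=k,interpolation=cv2.INTER_CUBIC)
cv2.imwrite("pics/e.png",np.hstack([f("scene",335,150,80,120,5),f("side",250,160,80,120,5)]))
cv2.imwrite("pics/e2.png",np.hstack([f("scene",0,0,640,480,.62),f("side",0,0,640,480,.62)]))
E
```

```text
time_s: 14.2
position: [0.5088, 0.1302, 0.1693]
tool_rot: [[0.962, -0.272, 0.001], [-0.272, -0.962, -0.0], [0.001, -0.0, -1.0]]
ft_force: [0.8, 0.0, 0.3]
grip_width: 0.0513
F [0.8 0.  0.3] T [ 0.03 -0.05  0.01] P [0.5088 0.1302 0.1693] yaw -15.76 w 0.0513 tilt [ 0.0009 -0.0001]
time_s: 15.0
position: [0.3948, 0.1306, 0.3004]
tool_rot: [[0.963, -0.271, 0.001], [-0.271, -0.963, 0.0], [0.001, -0.0, -1.0]]
ft_force: [0.0, 0.3, -0.3]
grip_width: 0.0512
```

View pics/e.png

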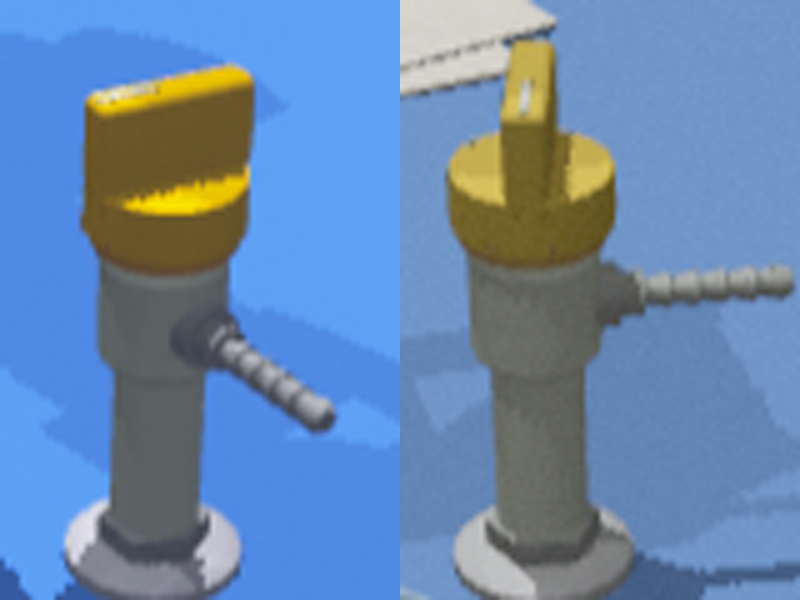

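View pics/e2.png

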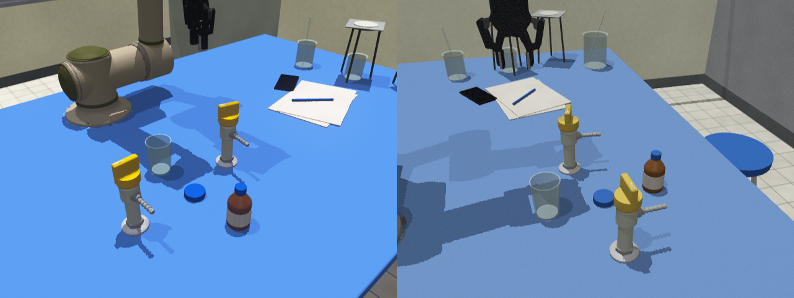

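The bar now stands across the nozzle. The skirt's lower rim is at the same pixel rows as before (scene ~270, side ~265), so the knob is fully home. The other tap, beaker, cap and bottle are undisturbed and the gripper is well clear.

```bash
python3 -c "
from rig import *
print(close_job())"
```

```text
the job is handed in; nothing more can be done
None
```

The open tap is shut and I handed the job in at about 15 s. No verdict is reported, so this rests on my own checks.

- **Turning:** I gripped the knob bar, lifted it about 8 mm, turned it clockwise and rested it lightly on the land. I then felt along in 0.02 rad steps until the support vanished and the knob sank. That was about 1.43 rad from the start, near 1.74 rad by my estimate of the start angle.
- **Seating:** I followed the knob down to its starting height (TCP 0.1697 m, against 0.1695 m at the first grip), let go and moved clear.
- **Force:** The highest wrist reading I saw was about 12 N. I read it between moves, not continuously.
- **Last pictures:** The bar stands across the nozzle, with the skirt rim at the same pixels as before, so the knob is fully home. By eye, the shut tap, beaker, cap and bottle look undisturbed.
- **Disagreements:** The first two camera views differed by about 9 mm in y for the bar's centre; a closer wrist picture settled it. A sideways load of up to about 7 N remained while turning, and the gripper sank about 0.5 mm in height just before the notch.

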